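# Clamp a sample vial in the analyser's V cradle

## Robot

A 7-joint arm with a two-finger parallel gripper is mounted at the origin on the work surface. World frame = base frame: x ahead of the robot, y to its left, z up, the work surface at z = 0. Lengths are in m, angles in rad, forces in N, time in s.
With the tool pointing down it reaches from about 0.4 to 0.85 m from the base axis. Payload 10.4 kg.
Tool frame: the origin (TCP) lies midway between the tips of the shut fingers; the grasp point (between the pads) lies 19 mm behind it (ctrl.hold_point_z is the distance from the TCP to the grasp point, in m); z points along the fingers, y is the direction in which the jaws open and shut (so a half turn about z gives the same grasp; the last joint's range is limited). The gripper opens to 85 mm and grips with 20 to 120 N. Pads are 22 mm wide; open, the fingers measure 114 mm over their backs; the gripper's body (76 mm by 85 mm) begins 54 mm behind the grasp point. The pads swing forward as they close: fully open they stand 13 mm farther back than shut.
Start: joints at [-1.161, 0.332, -0.065, 1.46, 0.022, 1.35, -0.088], TCP at [0.262, 0.567, 0.231] pointing down, gripper open.
Joint ranges: [-2.6, 2.6], [-0.5, 2.12], [-1.47, 1.34], [0.16, 2.42], [-1.27, 4.41], [0.06, 2.06], [-2.6, 2.6]. Speed limits (rad/s): [2.22, 2.22, 2.79, 2.79, 3.14, 3.14, 3.14].

## Interface

Orientations are given as a rotation vector (axis times angle).
In Python, from station import ctrl, eyes gives the robot as it stands.
- The arm moves only by the tool step_arm, never from a script. Its argument "plan" is a list of rows, each a list of 4 numbers: the shift along the tool's x, y, z in cm, then the turn about the tool's z in rad. A call has 1 to 10 rows; each row is the pose to reach, as a shift and turn from the pose commanded when the call began, along the tool's axes at that moment; what a row does not reach only later rows make up. A row lasts 1/10 s, in which the tool goes at most 50 mm and 8.59 degrees, less where a joint would pass 70% of its speed; a pose out of reach is approached as far as the arm can. A call with a gripper value outside its range is refused whole. "claw" is the opening, from 0 (shut) to 1 (fully open), set as the call begins (left out, the last holds). The fingers move at their own pace and stop on an object; the grip force is fixed at half the most. Time passes only in rows, so rows that repeat a pose let the fingers close. It gives the time, the measured TCP pose, the force and the opening at its end, in the units of the state.
- ctrl.read_state(): the state, without advancing time (a new reading comes with each control period).
- eyes.snapshot(name): name is "scene" or "top" or "wrist"; returns (picture, depth): 400x640x3 uint8, red, green, blue; 400x640 float32, m along the optical axis (not along the pixel's ray), 0 where there is no reading.
- eyes.camera_model(name): a dict with "vertical_fov" (degrees; the focal length in pixels is half the picture's height over the tangent of half this angle, whatever the lens; pixels are square), "cx", "cy" (the principal point, pixels), "world_to_cam" (4x4, takes a point from world to camera coordinates). Camera axes: x right, y up, looking along -z (the intrinsics and any distortion apply to the point x, -y, -z); pixel columns grow to the right and rows downward; lengths in m; the calibration is good to about 2 mm. A picture is of the moment at which its call begins: read the wrist's pose just before it. camera_model takes no time and is no camera call; for the wrist camera it gives the pose at the moment of the call.
- ctrl.finish_job(): hands the job in, once; it reports no verdict.
The state is a dict: "time_s": time; "joint_pos": joint angles; "qd": joint speeds; "effort": joint torques, N m; "tool_pos": TCP position; "eef_rot": TCP orientation; "ft_force": force on the tool from outside, world axes, zero at the start; "moment": the same for the moment, N m; "finger_gap": finger opening in m.
Only numpy, scipy, OpenCV 4.12 (cv2) and the standard library are available. Lean on these libraries where they do the work, as an engineer would, in place of code of your own. Each camera call takes 0.05 s, during which the arm holds its last target.

## Task

Lay the steel vial with the yellow caps in the two V saddles of the cradle, slide it gently along them against the end stop until the stop's red spring pin is pushed all the way in, then swing the strap over and press it fully down so that its sprung pad holds the vial there. The vial's contents are delicate, so do not force the blue head of the stop back on its overload spring or otherwise push the vial hard against the cradle, press the strap no harder than it needs, and leave the blue-capped vial, the glass dish and the amber jar where they are.

Things in the scene. Friction and masses are not known exactly. Their poses are not given: they have to be found in the camera images.
- vial: The vial to load: steel cylinder with yellow end caps flush with it, 32 mm diameter, 180 mm long, 0.34-0.48 kg; either end may go first. Origin at its middle, on the axis; y runs along it. It starts level in one of two like white rests, axis 30 mm above the bench. The rest's saddles (tops 18 mm high) leave the middle 112 mm of the vial free over a 4 mm plate, 56 mm wide.
- cradle: The fixed cradle: grey base plate 215 x 280 x 12 mm. Origin on the bench on the line of the V, midway between the saddles; y runs along the V towards the blue end stop, z up, x towards the strap's hinge.
- vee_mid (a point): Fixed point of the cradle midway between its two aluminium saddles, 52.6 mm above the bench: the axis of a seated vial runs through it along the cradle's y. Saddles: 90 degree Vs, 22 mm long, centred 60 mm to either side, 60 mm wide, V bottom 30 mm and tops 51 mm above the bench; between them 98 mm are free down to the base plate.
- stop_rail (a point): Fixed point of the cradle on the rails (y = 125 mm, 16 mm above the bench) that carry the end stop, 72 mm high. The stop is locked, but set differently each time and not measured: with the vial fully home its middle lies somewhere from y = -14 to +20 mm in the cradle's frame. The pin first touches 8 mm before that; with its middle at -31 to -24 mm the vial clears the pin.
- pin (a joint): How far the stop's red pin is pushed into the blue head, m: 0 out, 0.008 fully in (hard end). 12 mm round, level, on the axis of the seated vial, pushed towards the cradle's +y. Light spring, 0.5 N rising to 1.1 N; a seated vial's own friction, about 2.5 to 5 N, holds against it.
- strap (a joint): Angle of the clamp strap, rad: 0 fully down, level across the vial (cushioned end); it starts at 1.95 to 2.25, leaning back past upright (1.57); limit 2.4. The hinge is so stiff (0.38 N m) that the strap stays where it is left. A sprung rubber pad under it, 75 mm from the hinge, meets a seated vial at 0.08 rad and gives way with 1.5 to 4.5 N. Pushed at its tab it takes about 5 N all the way down.
- strap_hinge (a point): Middle of the strap's hinge axis, which is parallel to the cradle's y, 82 mm above the bench, at x = 75 mm in the cradle's frame. Strap: steel bar 135 mm long from here, 24 mm wide, 7 mm thick, its middle plane through the axis; lying down it points to the cradle's -x. The pad stands 20 mm below that plane.
- strap_tab (a point): Middle of the upper (back) face of the yellow tab at the strap's free end, 115 mm from the hinge axis; tab 30 x 26 x 10 mm.
- spare: Bystander: a vial of the same size with blue caps, lying in the other rest; origin at its middle. Leave it.
- dish: Bystander: empty shallow round glass dish, 90 mm wide, 16 mm high, origin under its centre. Leave it.
- jar: Bystander: amber jar with white lid, 52 mm wide, 60 mm high, origin under its centre. Leave it.
- head (a joint): How far the stop's blue head (50 mm wide, 22 mm thick) has been driven back towards the cradle's +y on its overload spring, m. It stays at 0 until the vial, with the pin fully in, pushes it with more than 5 N, then gives way 2 mm per N (limit 0.012). It should not be driven back by more than 2 mm; it returns by itself. It says nothing of where the stop is set.
Things that resemble listed ones, but are neither listed nor needed, are in the scene too. What is shaped like the vial but purple or turquoise is not meant.

How it is judged:
By the outcome, as a careful person would: the job done as asked, in the order asked, and still so for the second after the job is handed in, with the robot touching nothing.
It also fails if it takes over 72 s, if anything falls off the work surface, if the arm or the gripper's body presses on something with over 40 N, if the wrist force passes 120 N, or if a joint passes its speed limit or range.

## Working session

There is one attempt and no reset: what is moved stays moved. The work goes in short steps, Python scripts to look and compute and a tool call to move; the robot and the scene stay as the last step left them, time stands still between calls to the robot, and variables do not carry over. Pictures are saved under pics/ and viewed, and the job is handed in when it is done.

Besides the shell and the picture viewer there is one more tool, called after "Emit:" by a JSON object that holds its "api" and its "payload", one argument or row to a line. step_arm: Moves the arm, as the interface text tells. Its arguments: {"type":"object","properties":{"plan":{"type":"array"},"claw":{"type":"number"}},"required":["plan"]}

```bash
mkdir -p pics; ls
cat > h.py <<'E'
import numpy as np, cv2
from station import ctrl, eyes
def save(n,img): cv2.imwrite(f'pics/{n}.png',img[:,:,::-1])
E
python3 - <<'E'
from h import *
print(ctrl.read_state())
for n in ("scene","top","wrist"):
    m=eyes.camera_model(n); p,d=eyes.snapshot(n); save(n+'0',p); np.savez(f'pics/{n}0.npz',p=p,d=d,**{k:v for k,v in m.items() if not isinstance(v,str)})
    print(n,m)
E
```

```text
pics
{'time_s': 0.0, 'joint_pos': array([-1.16060484,  0.3328632 , -0.06467211,  1.46093857,  0.02158568,
        1.34989239, -0.08850781]), 'qd': array([ 5.76178340e-04, -8.84685953e-05, -2.26275840e-04, -3.40546128e-04,
       -1.19070022e-03,  2.23206709e-03, -1.55529036e-03]), 'effort': array([-8.43854377e-04, -6.25461459e+01,  4.84637031e-02, -3.91594112e+01,
        1.61041541e-02,  1.00146822e-02,  7.01509080e-06]), 'tool_pos': array([0.26198871, 0.56702942, 0.23052258]), 'eef_rot': array([-6.74506822e-01, -3.06807996e+00,  2.17650547e-03]), 'ft_force': array([ 0.117423  , -0.93789167, -0.66862045]), 'moment': array([-0.03199506,  0.02057659,  0.01602529]), 'finger_gap': 0.08546137505982054}
scene {'vertical_fov': 42.58121070605812, 'cx': 323.20696307226706, 'cy': 198.77493344424227, 'world_to_cam': array([[ 0.23081861,  0.97297901,  0.00588358, -0.03923989],
       [-0.6554849 ,  0.1510254 ,  0.7399533 ,  0.3030205 ],
       [ 0.71907046, -0.17465159,  0.67263252, -1.86312568],
       [ 0.        ,  0.        ,  0.        ,  1.        ]])}
top {'vertical_fov': 54.53989993697306, 'cx': 317.4796015385874, 'cy': 201.53712445487454, 'world_to_cam': array([[-0.02550038, -0.99966684, -0.00399318, -0.07839595],
       [ 0.97467644, -0.02575022,  0.22213233, -0.56146066],
       [-0.22216115,  0.0017724 ,  0.97500835, -1.14233024],
       [ 0.        ,  0.        ,  0.        ,  1.        ]])}
wrist {'vertical_fov': 61.22388380101771, 'cx': 316.37067033887337, 'cy': 203.63674078597947, 'world_to_cam': array([[ 0.42006829,  0.90749161, -0.00126616, -0.6243288 ],
       [-0.86089163,  0.39805552, -0.31688704,  0.04034122],
       [-0.28706833,  0.13420422,  0.94846244, -0.38066498],
       [ 0.        ,  0.        ,  0.        ,  1.        ]])}
```

View pics/scene0.png

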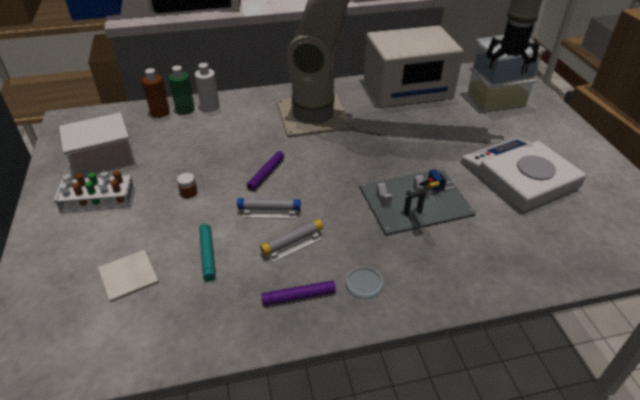

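View pics/top0.png

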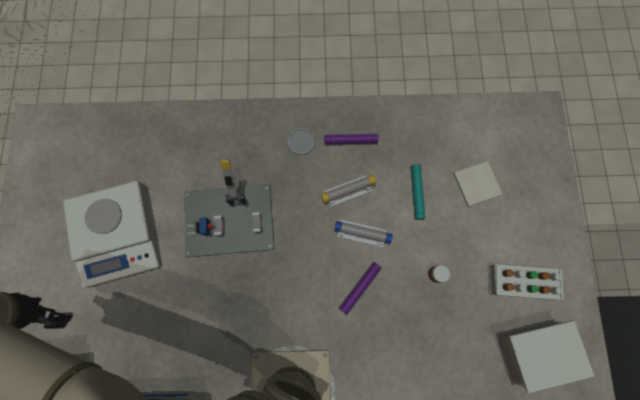

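View pics/wrist0.png

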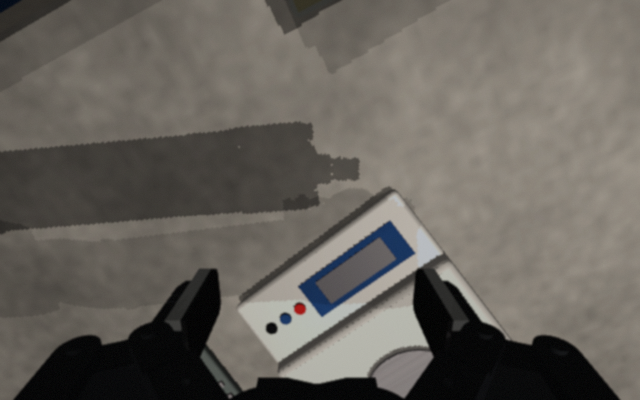

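Candidates in top: the yellow-capped steel vial at (349,190) fits. The blue-capped spare is at (363,233), purple decoys are at (351,139) and (360,288), and the turquoise one is at (418,191). I'll confirm with enlarged crops.

Run:
```python
from h import *
p=np.load('pics/top0.npz')['p']
a=cv2.resize(p[120:270,170:280],None,fx=4,fy=4,interpolation=cv2.INTER_CUBIC)
b=cv2.resize(p[120:270,310:400],None,fx=4,fy=4,interpolation=cv2.INTER_CUBIC)
save('crop_top',np.hstack([a,b])[:, :800])
p=np.load('pics/scene0.npz')['p']
save('crop_scene',cv2.resize(p[155:240,350:485],None,fx=5.9,fy=5.9,interpolation=cv2.INTER_CUBIC))
```

```text
(no output)
```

View pics/crop_top.png

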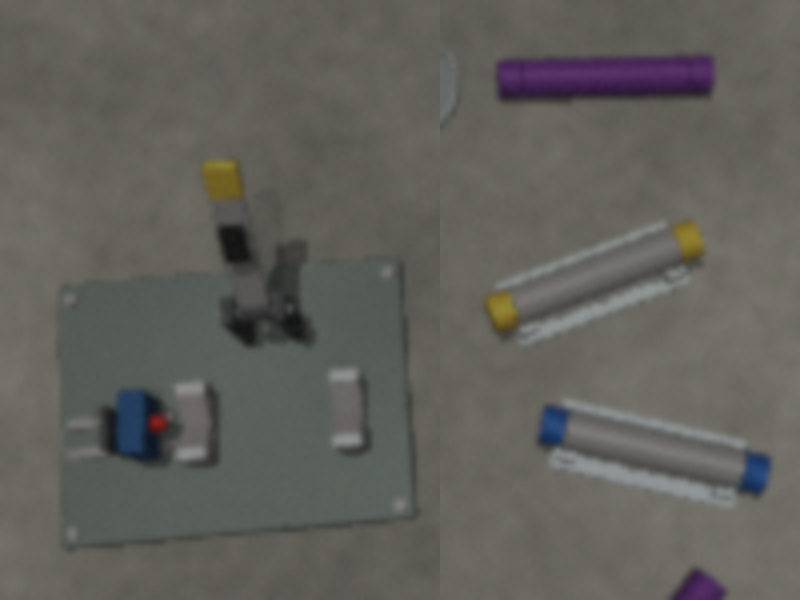

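View pics/crop_scene.png

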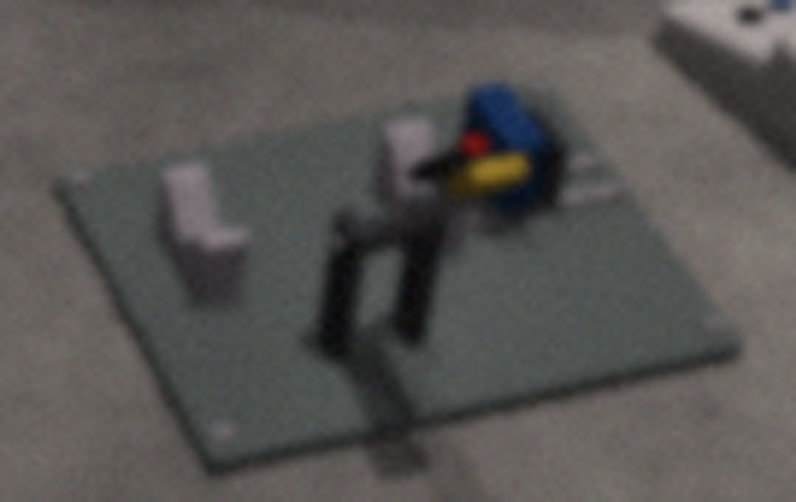

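The crop confirms the yellow-capped steel vial, with its caps at top pixels ~(325,197) and (372,180). The strap leans back towards world +x with its tab at ~(225,165), and the stop is on the +y side at ~(204,226). Next, rough positions.

```bash
cat >> h.py <<'E'
def ray(m,u,v):
    W=m['world_to_cam'];R=W[:3,:3];t=W[:3,3];f=200/np.tan(np.radians(m['vertical_fov'])/2)
    d=R.T@np.array([(u-m['cx'])/f,-(v-m['cy'])/f,-1.0]); return -R.T@t,d
def onz(m,u,v,z):
    c,d=ray(m,u,v); return c+d*(z-c[2])/d[2]
def proj(m,P):
    W=m['world_to_cam'];q=W[:3,:3]@np.asarray(P)+W[:3,3];f=200/np.tan(np.radians(m['vertical_fov'])/2)
    return np.array([m['cx']+f*q[0]/-q[2],m['cy']-f*q[1]/-q[2]])
def blobs(mask,amin=8):
    n,l,s,c=cv2.connectedComponentsWithStats(mask.astype(np.uint8))
    return [(s[i,4],c[i],s[i,:4]) for i in range(1,n) if s[i,4]>=amin]
def hsv(p): return cv2.cvtColor(p,cv2.COLOR_RGB2HSV)
def shot(n,name):
    st=ctrl.read_state(); m=eyes.camera_model(n); p,d=eyes.snapshot(n); save(name,p)
    np.savez(f'pics/{name}.npz',p=p,d=d,**m); return p,d,m
def load(name):
    z=np.load(f'pics/{name}.npz'); return z['p'],z['d'],{k:z[k] for k in ('vertical_fov','cx','cy','world_to_cam')}
E
python3 - <<'E'
from h import *
p,d,m=load('top0'); H=hsv(p)
y=cv2.inRange(H,(18,110,60),(35,255,255)); b=cv2.inRange(H,(100,110,40),(125,255,255)); r=cv2.inRange(H,(0,150,90),(8,255,255))
for n,k in (('y',y),('b',b),('r',r)):
    for a,c,s in blobs(k): print(n,a,c.round(1),s,onz(m,*c,0.03).round(4), 'z.0526',onz(m,*c,.0526).round(4))
# plate
pl=cv2.inRange(p[:,:,:],(0,0,0),(255,255,255))
roi=H[170:270,170:290]; print(H[235,250],H[280,250], p[235,250],p[280,250])
E
```

```text
y 83 [225.3 164.5] [221 160  10  10] [0.6989 0.2051 0.03  ] z.0526 [0.6913 0.1996 0.0526]
y 51 [371.8 179.5] [368 175   8  10] [ 0.6353 -0.2706  0.03  ] z.0526 [ 0.6288 -0.2672  0.0526]
y 56 [325.  197.4] [321 193   8  10] [ 0.5797 -0.1173  0.03  ] z.0526 [ 0.5743 -0.1168  0.0526]
b 120 [202.6 225.7] [199 218   9  17] [0.4982 0.271  0.03  ] z.0526 [0.4943 0.2642 0.0526]
b 48 [337.9 226. ] [335 222   7   9] [ 0.486  -0.1551  0.03  ] z.0526 [ 0.4824 -0.1539  0.0526]
b 45 [388.4 238. ] [385 234   7   9] [ 0.4441 -0.3117  0.03  ] z.0526 [ 0.4412 -0.3075  0.0526]
b 174 [107.4 266.8] [ 85 255  43  23] [0.3777 0.5596 0.03  ] z.0526 [0.3761 0.5474 0.0526]
b 8 [139.1 257.1] [138 256   3   3] [0.4048 0.4639 0.03  ] z.0526 [0.4026 0.4536 0.0526]
b 31 [155.7 395.5] [146 395  20   2] [0.0079 0.386  0.03  ] z.0526 [0.0132 0.3771 0.0526]
b 23 [176.8 395.3] [168 395  18   2] [0.0071 0.3253 0.03  ] z.0526 [0.0124 0.3175 0.0526]
r 8 [209.  225.1] [208 224   3   3] [0.4995 0.2509 0.03  ] z.0526 [0.4956 0.2445 0.0526]
[64 18 97] [23 25 90] [90 97 91] [90 88 81]
```

```bash
cat >> h.py <<'E'
from scipy.spatial.transform import Rotation as Rt
def tool():
    s=ctrl.read_state(); return s['tool_pos'],Rt.from_rotvec(s['eef_rot']).as_matrix(),s
def togo(target,yaw=None):
    """shift in tool axes (cm) and turn to put TCP at target with tool-y at world angle yaw (mod pi)"""
    p,R,s=tool(); d=R.T@(np.asarray(target)-p)*100
    cur=np.arctan2(R[1,1],R[0,1]); t=0 if yaw is None else -(((yaw-cur)+np.pi/2)%np.pi-np.pi/2)
    return d.round(2),round(t,3),'curyaw',round(cur,3)
E
python3 - <<'E'
from h import *
p,R,s=tool(); m=eyes.camera_model('wrist'); W=m['world_to_cam']; C=-W[:3,:3].T@W[:3,3]
print('cam in tool mm',(R.T@(C-p)*1000).round(1),'view dir tool',(R.T@(-W[2,:3])).round(3)); print(R.round(3))
m=load('top0')[2]
cs=[onz(m,u/4+170,v/4+120,.012) for u,v in((63,287),(398,262),(411,517),(65,547))]
print(np.round(cs,4), np.mean(cs,0))
for u,v in((192,422),(347,408)): print(onz(m,u/4+170,v/4+120,.051).round(4))
# view from TCP so that camera centre hits (0.50,.15,.03)
for yaw in(0.,):
  Rn=np.array([[0,1,0],[1,0,0],[0,0,-1.]]); Rn=np.array([[-np.sin(yaw)*-1*0,0,0]]*3) if 0 else None
print(togo([0.5,0.15,0.3],0.0))
E
```

```text
cam in tool mm [  81.9    0.  -142.4] view dir tool [-0.317 -0.     0.948]
[[-0.908  0.419 -0.   ]
 [ 0.419  0.908 -0.001]
 [-0.    -0.001 -1.   ]]
[[0.615  0.336  0.012 ]
 [0.6288 0.0626 0.012 ]
 [0.4203 0.052  0.012 ]
 [0.4038 0.3239 0.012 ]] [0.51696482 0.19363351 0.012     ]
[0.494  0.2171 0.051 ]
[0.5018 0.0971 0.051 ]
(array([-39.1 , -27.89,  -6.9 ]), np.float64(1.138), 'curyaw', np.float64(1.138))
```

Run:
```python
from h import *
print(togo([0.5,0.23,0.25],0.06))
```

```text
(array([-35.74, -20.63,  -1.9 ]), np.float64(1.078), 'curyaw', np.float64(1.138))
```

Emit:
{"api": "step_arm", "payload": {
  "plan": [
    [-35.7,-20.6,-1.9,1.08],
    [-35.7,-20.6,-1.9,1.08],
    [-35.7,-20.6,-1.9,1.08],
    [-35.7,-20.6,-1.9,1.08],
    [-35.7,-20.6,-1.9,1.08],
    [-35.7,-20.6,-1.9,1.08],
    [-35.7,-20.6,-1.9,1.08],
    [-35.7,-20.6,-1.9,1.08],
    [-35.7,-20.6,-1.9,1.08],
    [-35.7,-20.6,-1.9,1.08]
  ]
}}

```text
time_s: 1.15
tool_pos: [0.5011, 0.2281, 0.2503]
eef_rot: [2.161, 2.28, -0.0]
ft_force: [-0.0, 0.7, 0.2]
finger_gap: 0.0854
```

Emit:
{"api": "step_arm", "payload": {
  "plan": [
    [0,0,0,0],
    [0,0,0,0],
    [0,0,0,0]
  ]
}}

```text
time_s: 1.45
tool_pos: [0.499, 0.2321, 0.2501]
eef_rot: [-2.153, -2.287, 0.0]
ft_force: [-0.4, -0.3, 0.4]
finger_gap: 0.0854
```

Run:
```python
from h import *
print(tool()[0]); p,d,m=shot('wrist','w1'); print(togo([0.5,0.23,0.25],0.06))
```

```text
[0.49899718 0.2321092  0.25014768]
(array([-0.19,  0.07,  0.02]), np.float64(0.0), 'curyaw', np.float64(0.06))
```

View pics/w1.png

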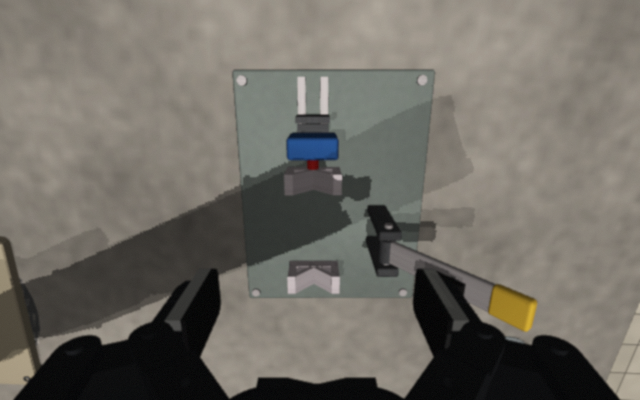

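Run:
```python
from h import *
p,d,m=load('w1')
save('w1c',cv2.resize(p[60:305,225:440],None,fx=2.4,fy=2.4,interpolation=cv2.INTER_CUBIC))
save('w1d',cv2.resize(p[120:300,270:410],None,fx=3.3,fy=3.3,interpolation=cv2.INTER_CUBIC))
H=hsv(p)
for n,lo,hi in(('b',(100,110,40),(125,255,255)),('r',(0,150,60),(8,255,255)),('y',(18,110,60),(35,255,255))):
  for a,c,s in blobs(cv2.inRange(H,lo,hi),20): print(n,a,c.round(1),s)
```

```text
b 1323 [312.1 146.3] [287 133  51  27]
r 78 [312.2 165.1] [307 162  11   8]
y 1520 [512.2 307.3] [488 285  49  47]
```

View pics/w1c.png

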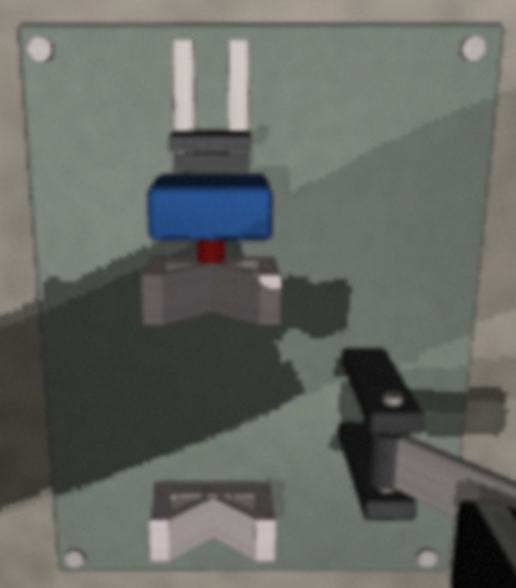

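View pics/w1d.png

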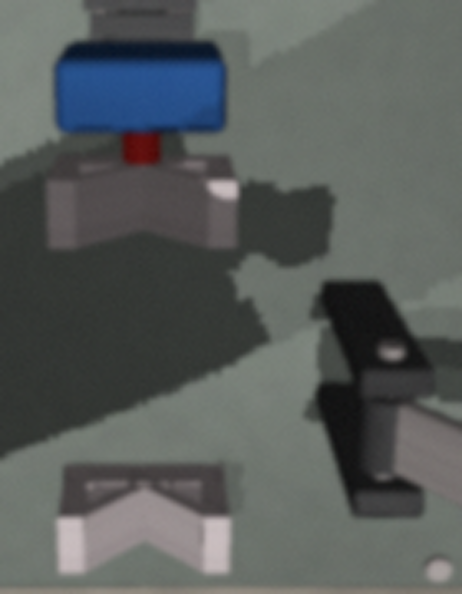

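Run:
```python
from h import *
p,d,m=load('w1')
f=lambda u,v:((u+.5)/3.3-.5+270,(v+.5)/3.3-.5+120)
g=lambda u,v:((u+.5)/2.4-.5+225,(v+.5)/2.4-.5+60)
a=onz(m,*f(143.5,545),.051); b=onz(m,*f(142.5,214.5),.051)
print('saddles',a.round(4),b.round(4),np.linalg.norm(a-b))
for q in((57,545),(230,545),(47,214),(238,214)): print(onz(m,*f(*q),.051).round(4))
yv=(b-a)/np.linalg.norm(b-a); O=(a+b)/2; print('O',O.round(4),'yaw',np.arctan2(-yv[0],yv[1]))
cs=np.array([onz(m,*g(*q),.012) for q in((20,25),(502,25),(457,569),(60,569))]); print(cs.round(4))
print('edge yaws',[np.arctan2(-(q)[0],q[1]).round(4) for q in (cs[0]-cs[3],cs[1]-cs[2])],[np.arctan2(q[1],q[0]).round(4) for q in (cs[1]-cs[0],cs[2]-cs[3])])
# head front-top edge, pin
for n,q in(('headL',(149,240)),('headR',(272,240)),('headfrontmid',(211,240))):
  print(n,onz(m,*g(*q),.072).round(4),onz(m,*g(*q),.0526).round(4))
print('pin ',onz(m,312.2,165.1,.0586).round(4), onz(m,*g(211,262),.0526))
for n,q in(('bolt',(393,399)),): print(n,onz(m,*g(*q),.09))
```

```text
saddles [0.5026 0.1006 0.051 ] [0.4955 0.2204 0.051 ] 0.12004032627048991
[0.4723 0.0988 0.051 ]
[0.5329 0.1024 0.051 ]
[0.4653 0.2188 0.051 ]
[0.5257 0.2224 0.051 ]
O [0.499  0.1605 0.051 ] yaw 0.05949439126748879
[[0.4051 0.3289 0.012 ]
 [0.6154 0.3415 0.012 ]
 [0.6377 0.0664 0.012 ]
 [0.4219 0.0534 0.012 ]]
edge yaws [np.float64(0.0608), np.float64(0.0811)] [np.float64(0.0599), np.float64(0.0601)]
headL [0.4691 0.2494 0.072 ] [0.4676 0.2455 0.0526]
headR [0.5181 0.2523 0.072 ] [0.5196 0.2486 0.0526]
headfrontmid [0.4938 0.2508 0.072 ] [0.4938 0.247  0.0526]
pin  [0.4937 0.2427 0.0586] [0.49430535 0.23756905 0.0526    ]
bolt [0.57044964 0.19425988 0.09      ]
```

Run:
```python
from h import *
print(togo([0.59,-0.147,0.20],0.348))
```

```text
(array([-38.36,   6.79,   5.01]), np.float64(-0.288), 'curyaw', np.float64(0.06))
```

Emit:
{"api": "step_arm", "payload": {
  "plan": [
    [-10,1.8,0,-0.1],
    [-15,2.7,0,-0.2],
    [-20,3.5,0,-0.288],
    [-25,4.4,1,-0.288],
    [-30,5.3,3,-0.288],
    [-34,6,5,-0.288],
    [-38.4,6.8,5,-0.288],
    [-38.4,6.8,5,-0.288],
    [-38.4,6.8,5,-0.288],
    [-38.4,6.8,5,-0.288]
  ]
}}

```text
time_s: 2.5
tool_pos: [0.5898, -0.1492, 0.1998]
eef_rot: [-1.807, -2.569, 0.001]
ft_force: [0.3, 1.0, 0.5]
finger_gap: 0.0855
```

Emit:
{"api": "step_arm", "payload": {
  "plan": [
    [0,0,0,0],
    [0,0,0,0],
    [0,0,0,0]
  ]
}}

```text
time_s: 2.8
tool_pos: [0.5902, -0.1473, 0.2006]
eef_rot: [1.803, 2.573, 0.001]
ft_force: [0.4, -0.1, 0.5]
finger_gap: 0.0854
```

Run:
```python
from h import *
print(tool()[0]); p,d,m=shot('wrist','w2')
H=hsv(p); Y=[]
for a,c,s in blobs(cv2.inRange(H,(18,110,50),(35,255,255)),50): print(a,c.round(1),s,onz(m,*c,.03).round(4)); Y.append(c)
```

```text
[ 0.59021287 -0.14731084  0.20058876]
828 [316.8 147. ] [300 135  35  26] [ 0.5794 -0.1167  0.03  ]
442 [316.2 302.6] [302 292  29  21] [ 0.6361 -0.275   0.03  ]
```

View pics/w2.png

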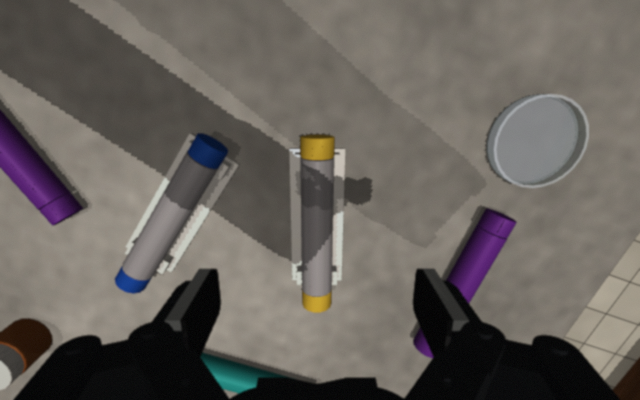

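Run:
```python
from h import *
p,d,m=load('w2')
M=cv2.inRange(hsv(p),(18,110,50),(35,255,255))
save('w2c',cv2.resize(p[125:320,270:365],None,fx=3,fy=3,interpolation=cv2.INTER_CUBIC))
col=np.where(M[:,312:322].any(1))[0]; print(col.min(),col.max())
e1=onz(m,316.2,col.max()+.5,.046); print('far end',e1)
for v in (136,138,140): print(v,onz(m,316.8,v,.046),np.linalg.norm(onz(m,316.8,v,.046)-e1), onz(m,316.8,v,.014),)
```

```text
135 312
far end [ 0.63630205 -0.27579855  0.046     ]
136 [ 0.57518294 -0.10537952  0.046     ] 0.18104749012072074 [ 0.57660827 -0.1091228   0.014     ]
138 [ 0.57576905 -0.10699626  0.046     ] 0.17932779526988538 [ 0.57725752 -0.1109137   0.014     ]
140 [ 0.57635734 -0.10861901  0.046     ] 0.17760171288532672 [ 0.57790918 -0.11271124  0.014     ]
```

View pics/w2c.png

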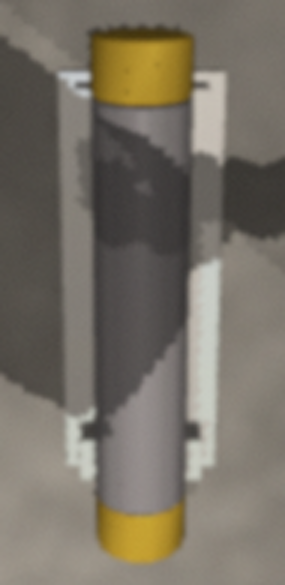

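Run:
```python
from h import *
print(ctrl.hold_point_z); print(togo([0.606,-0.191,0.010],0.344)); print(togo([0.606,-0.191,0.10],0.344))
```

```text
0.0187
(array([-4.63, -0.  , 19.05]), np.float64(0.004), 'curyaw', np.float64(0.348))
(array([-4.62,  0.  , 10.05]), np.float64(0.004), 'curyaw', np.float64(0.348))
```

Emit:
{"api": "step_arm", "payload": {
  "plan": [
    [-2.3,0,4,0.004],
    [-4.6,0,8,0.004],
    [-4.6,0,10,0.004],
    [-4.6,0,12.5,0.004],
    [-4.6,0,15,0.004],
    [-4.6,0,17,0.004],
    [-4.6,0,18.3,0.004],
    [-4.6,0,19,0.004],
    [-4.6,0,19,0.004],
    [-4.6,0,19,0.004]
  ],
  "claw": 0.8
}}

```text
time_s: 3.85
tool_pos: [0.6062, -0.1922, 0.0112]
eef_rot: [1.81, 2.566, 0.001]
ft_force: [0.3, 1.1, 0.1]
finger_gap: 0.0681
```

Emit:
{"api": "step_arm", "payload": {
  "plan": [
    [0,0,0,0],
    [0,0,0,0],
    [0,0,0,0],
    [0,0,0,0],
    [0,0,0,0],
    [0,0,0,0],
    [0,0,0,0],
    [0,0,0,0]
  ],
  "claw": 0.0
}}

```text
time_s: 4.65
tool_pos: [0.6068, -0.1917, 0.0113]
eef_rot: [1.809, 2.566, 0.002]
ft_force: [2.9, 1.1, 6.1]
finger_gap: 0.0306
```

Run:
```python
from h import *
p,R,s=tool();print(p,s['ft_force'],s['finger_gap']); shot('wrist','w3')
```

```text
[ 0.6068416  -0.1917398   0.01130517] [2.9211057  1.06698304 6.10907257] 0.030639083896314884
```

View pics/w3.png

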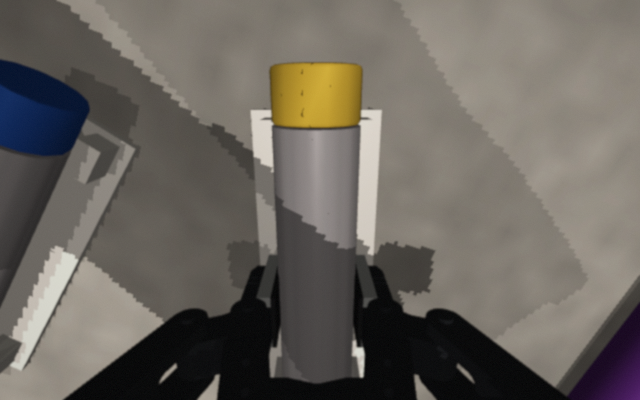

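Emit:
{"api": "step_arm", "payload": {
  "plan": [
    [0,0,-0.5,0],
    [0,0,-1.5,0],
    [0,0,-3,0],
    [0,0,-5,0],
    [0,0,-8,0],
    [0,0,-11,0],
    [0,0,-14,0],
    [0,0,-14,0],
    [0,0,-14,0]
  ]
}}

```text
time_s: 5.6
tool_pos: [0.6055, -0.1922, 0.1509]
eef_rot: [1.811, 2.566, 0.001]
ft_force: [-0.8, -0.3, -3.7]
finger_gap: 0.0303
```

Run:
```python
from h import *
p,R,s=tool();print(p,s['ft_force'],s['finger_gap']); print(togo([0.5007,0.1331,0.15],0.06))
```

```text
[ 0.60550285 -0.19215301  0.15094224] [-0.81694911 -0.32261848 -3.7282976 ] 0.03032984411162478
(array([34.16,  1.03,  0.09]), np.float64(0.282), 'curyaw', np.float64(0.342))
```

Emit:
{"api": "step_arm", "payload": {
  "plan": [
    [1,-0.3,0,0.03],
    [4,-1,0,0.08],
    [8,-1.5,0,0.13],
    [12.5,-1.5,0,0.18],
    [17,-1,0,0.23],
    [21.5,-0.5,0,0.28],
    [26,0,0,0.282],
    [30.5,0.5,0,0.282],
    [33,0.9,0,0.282],
    [34.2,1,0,0.282]
  ]
}}

```text
time_s: 6.6
tool_pos: [0.4984, 0.1363, 0.1489]
eef_rot: [-2.148, -2.29, 0.003]
ft_force: [0.7, -0.2, -3.6]
finger_gap: 0.0304
```

Emit:
{"api": "step_arm", "payload": {
  "plan": [
    [0,0,0,0],
    [0,0,0,0],
    [0,0,0,0],
    [0,0,0,0]
  ]
}}

```text
time_s: 7.0
tool_pos: [0.5006, 0.132, 0.1502]
eef_rot: [2.156, 2.284, -0.0]
ft_force: [0.0, 0.1, -4.2]
finger_gap: 0.0298
```

Run:
```python
from h import *
p,R,s=tool();print(p,s['ft_force'],s['finger_gap']); print(togo([0.5007,0.1331,0.08],0.06)); shot('wrist','w4')
```

```text
[0.50059769 0.13201265 0.15021654] [ 0.04360205  0.14225461 -4.23091838] 0.029752060677919134
(array([0.11, 0.02, 7.02]), np.float64(-0.002), 'curyaw', np.float64(0.058))
```

View pics/w4.png

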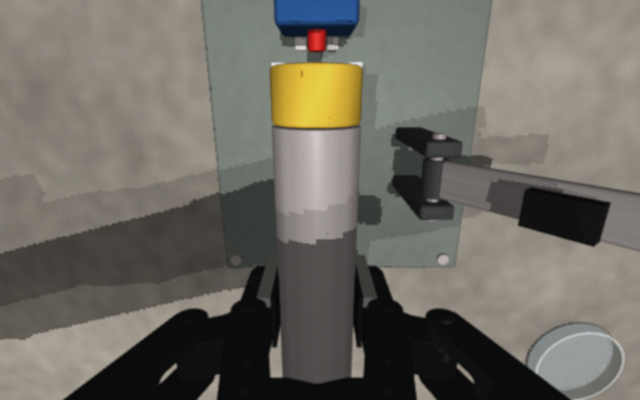

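Emit:
{"api": "step_arm", "payload": {
  "plan": [
    [0.1,0,2,0],
    [0.1,0,4.5,0],
    [0.1,0,7,0],
    [0.1,0,9,0],
    [0.1,0,10.3,0],
    [0.1,0,10.8,0],
    [0.1,0,10.8,0],
    [0.1,0,10.8,0],
    [0.1,0,10.8,0]
  ]
}}

```text
time_s: 7.95
tool_pos: [0.5009, 0.1348, 0.0433]
eef_rot: [2.154, 2.287, 0.003]
ft_force: [-0.3, 0.5, -3.6]
finger_gap: 0.0303
```

Run:
```python
from h import *
p,R,s=tool();print(p,s['ft_force'],s['finger_gap']); shot('wrist','w5'); print(togo([0.5007,0.1331,0.0339],0.06))
```

```text
[0.50092132 0.13475517 0.04327681] [-0.31307584  0.53339032 -3.63197195] 0.03030958767441029
(array([-0.17, -0.02,  0.93]), np.float64(-0.0), 'curyaw', np.float64(0.06))
```

View pics/w5.png

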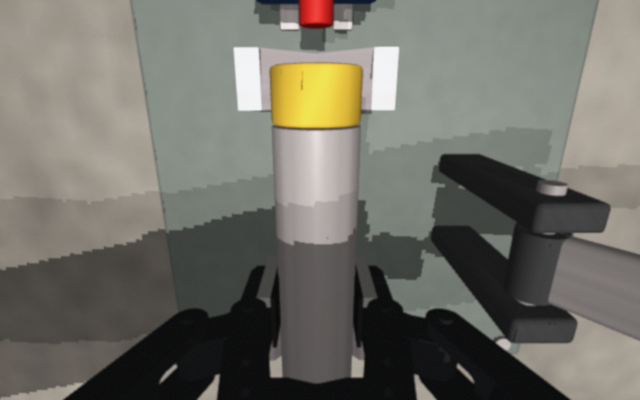

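The vial (col 316) is centred on the near saddle (cols 235–398) and clear of the red pin (row 27). I'll lower it gently.

Emit:
{"api": "step_arm", "payload": {
  "plan": [
    [-0.15,0,0.3,0],
    [-0.15,0,0.5,0],
    [-0.15,0,0.65,0],
    [-0.15,0,0.75,0],
    [-0.15,0,0.75,0],
    [-0.15,0,0.75,0]
  ]
}}

```text
time_s: 8.6
tool_pos: [0.5006, 0.1331, 0.0349]
eef_rot: [2.153, 2.287, 0.001]
ft_force: [1.5, -0.5, -3.6]
finger_gap: 0.0302
```

Emit:
{"api": "step_arm", "payload": {
  "plan": [
    [0,0,0.05,0],
    [0,0,0.1,0],
    [0,0,0.1,0]
  ]
}}

```text
time_s: 8.9
tool_pos: [0.5011, 0.1332, 0.0344]
eef_rot: [2.153, 2.286, 0.002]
ft_force: [2.9, 0.5, 3.8]
finger_gap: 0.0299
```

Emit:
{"api": "step_arm", "payload": {
  "plan": [
    [0,0,-0.05,0],
    [0,0,-0.05,0],
    [0,0,-0.05,0],
    [0,0,-0.05,0],
    [0,0,-0.05,0]
  ],
  "claw": 0.65
}}

```text
time_s: 9.4
tool_pos: [0.5002, 0.133, 0.0342]
eef_rot: [-2.154, -2.287, 0.0]
ft_force: [0.3, -0.2, -0.9]
finger_gap: 0.0554
```

Run:
```python
from h import *
p,R,s=tool();print(p,s['ft_force'],s['finger_gap']); shot('wrist','w6')
```

```text
[0.50015389 0.1330321  0.03418973] [ 0.32429802 -0.15015271 -0.94646508] 0.05538990680672202
```

View pics/w6.png

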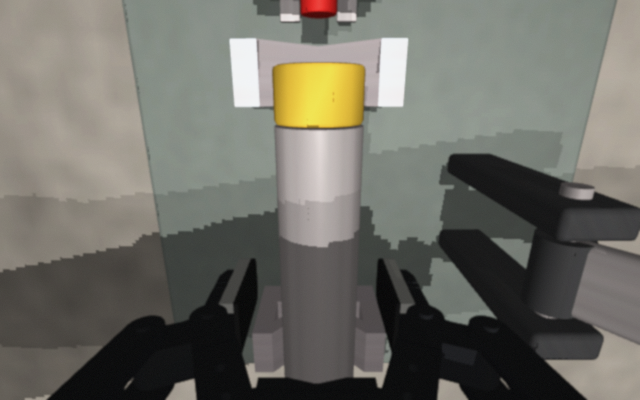

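Emit:
{"api": "step_arm", "payload": {
  "plan": [
    [0,0,-1.5,0],
    [0,0,-4,0],
    [0,0,-7,0],
    [-3,0,-8,0],
    [-7,0,-8,0],
    [-11,0,-8,0],
    [-12.3,0,-8,0],
    [-12.3,0,-8,0],
    [-12.3,0,-8,0]
  ]
}}

```text
time_s: 10.35
tool_pos: [0.5077, 0.0113, 0.1142]
eef_rot: [-2.153, -2.287, -0.0]
ft_force: [0.2, 0.9, 0.3]
finger_gap: 0.0555
```

Emit:
{"api": "step_arm", "payload": {
  "plan": [
    [0,0,0,0],
    [0,0,0,0],
    [0,0,0,0],
    [0,0,0,0],
    [0,0,0,0],
    [0,0,0,0],
    [0,0,0,0]
  ],
  "claw": 0
}}

```text
time_s: 11.05
tool_pos: [0.5077, 0.0103, 0.1143]
eef_rot: [-2.154, -2.287, -0.0]
ft_force: [-0.1, -0.4, -0.5]
finger_gap: -0.0004
```

Run:
```python
from h import *
p,R,s=tool();print(p,s['ft_force'],s['finger_gap']); shot('wrist','w7')
c,sn=np.cos(.06),np.sin(.06); q=p[:2]-[.499,.1605]; print('cradle xy',c*q[0]+sn*q[1],-sn*q[0]+c*q[1])
```

```text
[0.50769049 0.0102579  0.1142981 ] [-0.10463197 -0.36026728 -0.52559491] -0.0003897903572566739
cradle xy -0.000334270897071361 -0.15049286263915976
```

View pics/w7.png

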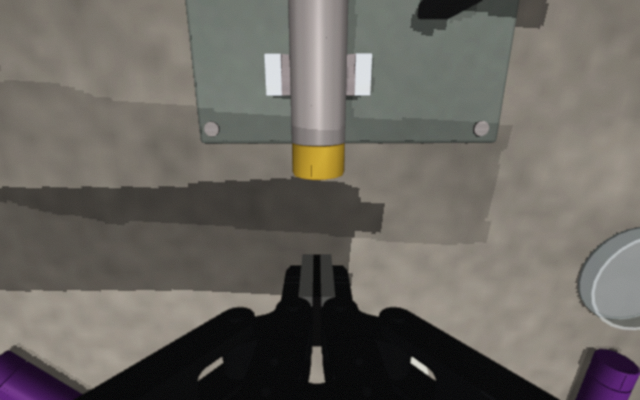

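Emit:
{"api": "step_arm", "payload": {
  "plan": [
    [0,0,2,0],
    [0,0,4.5,0],
    [0,0,6.5,0],
    [0,0,7.5,0],
    [0.5,0,7.5,0],
    [1,0,7.5,0],
    [1.5,0,7.5,0],
    [1.7,0,7.5,0],
    [1.7,0,7.5,0],
    [1.7,0,7.5,0]
  ]
}}

```text
time_s: 12.1
tool_pos: [0.5068, 0.0273, 0.0396]
eef_rot: [2.154, 2.287, 0.001]
ft_force: [0.6, -0.3, -0.7]
finger_gap: 0.0002
```

Run:
```python
from h import *
p,R,s=tool();print(p,s['ft_force'],s['finger_gap']); shot('wrist','w8')
```

```text
[0.50682727 0.02725897 0.03959904] [ 0.55933854 -0.31401881 -0.67689863] 0.00015300059408194396
```

View pics/w8.png

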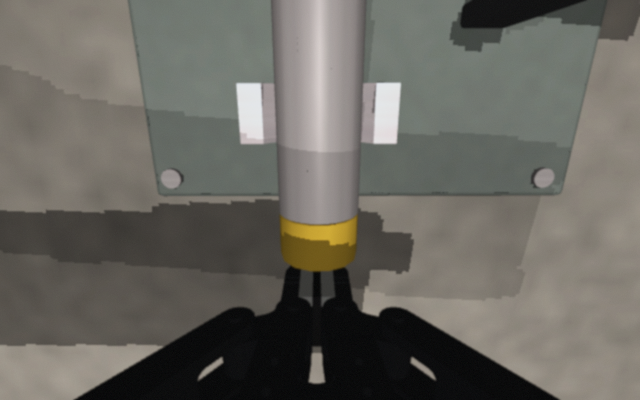

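Emit:
{"api": "step_arm", "payload": {
  "plan": [
    [0.2,0,0,0],
    [0.4,0,0,0],
    [0.6,0,0,0],
    [0.8,0,0,0],
    [1.0,0,0,0]
  ]
}}

```text
time_s: 12.65
tool_pos: [0.5061, 0.0368, 0.0393]
eef_rot: [2.154, 2.286, -0.0]
ft_force: [0.4, -3.9, 0.1]
finger_gap: 0.0001
```

Emit:
{"api": "step_arm", "payload": {
  "plan": [
    [0.2,0,0,0],
    [0.4,0,0,0],
    [0.6,0,0,0],
    [0.8,0,0,0]
  ]
}}

```text
time_s: 13.05
tool_pos: [0.5056, 0.0453, 0.0393]
eef_rot: [-2.154, -2.287, 0.0]
ft_force: [0.0, -3.3, 1.2]
finger_gap: 0.0002
```

Run:
```python
from h import *
p,R,s=tool();print(p,s['ft_force'],s['finger_gap']); p,d,m=shot('wrist','w9')
M=cv2.inRange(hsv(p),(18,110,50),(35,255,255)); print([ (a,c,s) for a,c,s in blobs(M,50)])
p,d,m=shot('top','t9'); save('t9c',cv2.resize(p[180:260,170:290],None,fx=6,fy=6,interpolation=cv2.INTER_CUBIC))
```

```text
[0.50555122 0.04529682 0.03928687] [ 0.04882579 -3.25263735  1.17403329] 0.00015714487010980217
[(np.int32(3386), array([318.59746013, 256.14648553]), array([280, 226,  78,  57], dtype=int32))]
```

View pics/w9.png

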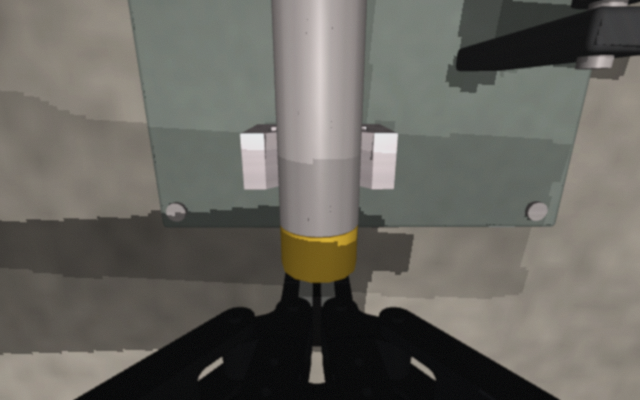

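View pics/t9c.png

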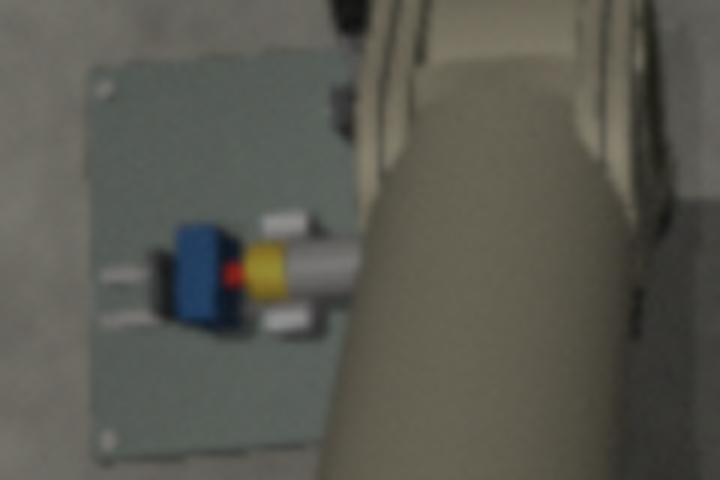

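Emit:
{"api": "step_arm", "payload": {
  "plan": [
    [0.1,0,0,0],
    [0.2,0,0,0],
    [0.3,0,0,0],
    [0.4,0,0,0]
  ]
}}

```text
time_s: 13.55
tool_pos: [0.5053, 0.049, 0.0393]
eef_rot: [2.154, 2.287, -0.0]
ft_force: [0.4, -4.8, 1.7]
finger_gap: 0.0
```

Emit:
{"api": "step_arm", "payload": {
  "plan": [
    [0.05,0,0,0],
    [0.1,0,0,0],
    [0.15,0,0,0]
  ]
}}

```text
time_s: 13.85
tool_pos: [0.5052, 0.0506, 0.0393]
eef_rot: [-2.154, -2.287, 0.0]
ft_force: [-1.2, -6.0, 0.5]
finger_gap: -0.0002
```

Run:
```python
from h import *
p,R,s=tool();print(p,s['ft_force'])
p,d,m=shot('top','t10'); save('t10c',cv2.resize(p[180:260,170:290],None,fx=6,fy=6,interpolation=cv2.INTER_CUBIC))
```

```text
[0.50521884 0.05060599 0.03927521] [-1.18602806 -5.95609373  0.51266209]
```

View pics/t10c.png

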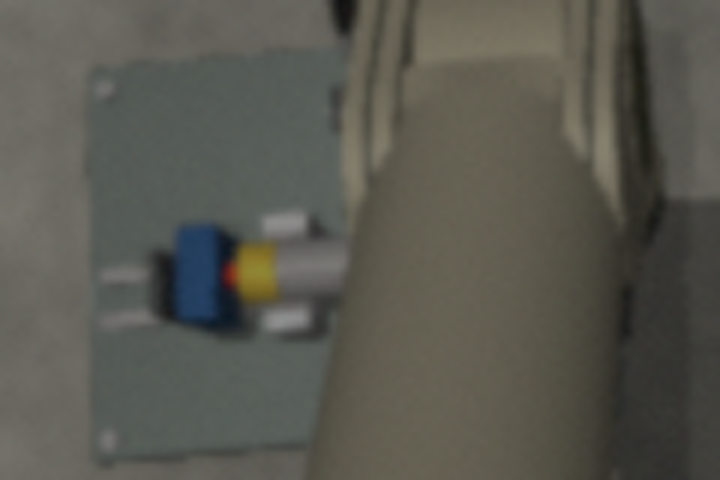

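Emit:
{"api": "step_arm", "payload": {
  "plan": [
    [0.05,0,0,0],
    [0.1,0,0,0],
    [0.1,0,0,0]
  ]
}}

```text
time_s: 14.2
tool_pos: [0.5052, 0.0517, 0.0393]
eef_rot: [-2.154, -2.287, -0.0]
ft_force: [0.1, -4.4, 1.2]
finger_gap: 0.0003
```

Emit:
{"api": "step_arm", "payload": {
  "plan": [
    [0.05,0,0,0],
    [0.1,0,0,0],
    [0.1,0,0,0]
  ]
}}

```text
time_s: 14.5
tool_pos: [0.5051, 0.0527, 0.0393]
eef_rot: [-2.154, -2.287, 0.0]
ft_force: [-1.0, -4.4, 0.0]
finger_gap: -0.0
```

Emit:
{"api": "step_arm", "payload": {
  "plan": [
    [0.05,0,0,0],
    [0.1,0,0,0],
    [0.1,0,0,0]
  ]
}}

```text
time_s: 14.8
tool_pos: [0.5051, 0.0536, 0.0393]
eef_rot: [-2.154, -2.287, 0.0]
ft_force: [-0.4, -5.2, 1.2]
finger_gap: -0.0003
```

Emit:
{"api": "step_arm", "payload": {
  "plan": [
    [0.05,0,0,0],
    [0.05,0,0,0]
  ]
}}

```text
time_s: 15.0
tool_pos: [0.505, 0.0541, 0.0393]
eef_rot: [-2.154, -2.287, 0.0]
ft_force: [-0.0, -6.0, 0.8]
finger_gap: 0.0001
```

Emit:
{"api": "step_arm", "payload": {
  "plan": [
    [0.05,0,0,0],
    [0.05,0,0,0]
  ]
}}

```text
time_s: 15.2
tool_pos: [0.505, 0.0546, 0.0393]
eef_rot: [-2.154, -2.287, 0.0]
ft_force: [-0.3, -4.9, 2.2]
finger_gap: -0.0001
```

Run:
```python
from h import *
p,R,s=tool();print(p,s['ft_force'])
p,d,m=shot('top','t11'); save('t11c',cv2.resize(p[180:260,170:290],None,fx=6,fy=6,interpolation=cv2.INTER_CUBIC))
```

```text
[0.50499626 0.05459283 0.0392994 ] [-0.29570439 -4.8986696   2.18279979]
```

View pics/t11c.png

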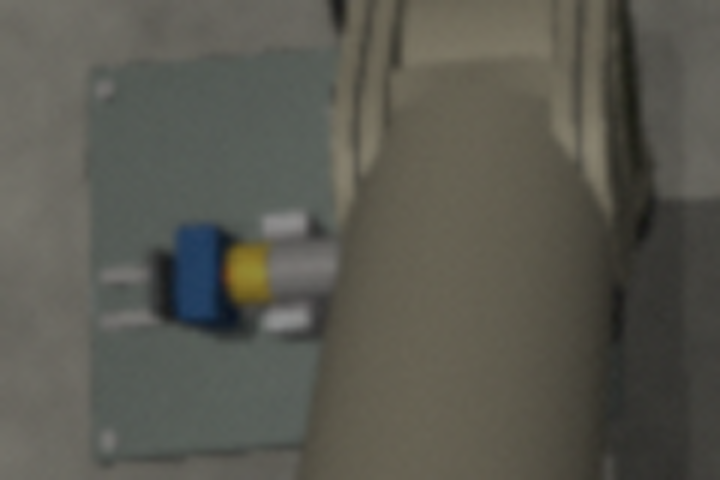

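Only a sliver of red shows at crop (228,270), so it is nearly home. I'll continue in 0.5 mm steps and watch the force.

Emit:
{"api": "step_arm", "payload": {
  "plan": [
    [0.05,0,0,0],
    [0.05,0,0,0]
  ]
}}

```text
time_s: 15.45
tool_pos: [0.505, 0.0551, 0.0393]
eef_rot: [2.154, 2.287, -0.0]
ft_force: [-0.5, -5.2, 2.6]
finger_gap: 0.0001
```

Emit:
{"api": "step_arm", "payload": {
  "plan": [
    [0.05,0,0,0],
    [0.05,0,0,0]
  ]
}}

```text
time_s: 15.65
tool_pos: [0.5049, 0.0552, 0.0393]
eef_rot: [2.154, 2.286, -0.001]
ft_force: [-0.2, -6.8, 2.0]
finger_gap: -0.0
```

Emit:
{"api": "step_arm", "payload": {
  "plan": [
    [0,0,0,0],
    [0,0,0,0]
  ]
}}

```text
time_s: 15.85
tool_pos: [0.5049, 0.0552, 0.0393]
eef_rot: [2.154, 2.287, -0.0]
ft_force: [-0.3, -6.3, 1.5]
finger_gap: 0.0001
```

Emit:
{"api": "step_arm", "payload": {
  "plan": [
    [0.03,0,0,0],
    [0.03,0,0,0]
  ]
}}

```text
time_s: 16.05
tool_pos: [0.5049, 0.0553, 0.0393]
eef_rot: [2.154, 2.286, -0.001]
ft_force: [-0.1, -7.6, 1.3]
finger_gap: -0.0003
```

TCP stalled at y=0.0553 while force rose to 7.6 N (sliding plus pin was ~5), so this is the pin's hard end, below the head's preload. Backing off to look.

Emit:
{"api": "step_arm", "payload": {
  "plan": [
    [-0.3,0,0,0],
    [-1.5,0,0,0],
    [-2,0,-2,0],
    [-2,0,-6,0],
    [-2,0,-10,0],
    [1,0,-11,0],
    [5,0,-11,0],
    [8,0,-11,0],
    [8,0,-11,0],
    [8,0,-11,0]
  ]
}}

```text
time_s: 17.05
tool_pos: [0.5001, 0.1359, 0.1492]
eef_rot: [-2.152, -2.288, -0.0]
ft_force: [-0.3, -1.0, -0.2]
finger_gap: -0.0003
```

Run:
```python
from h import *
p,R,s=tool();print(p,s['ft_force']); p,d,m=shot('wrist','w12')
save('w12c',cv2.resize(p[0:160,230:410],None,fx=4,fy=3.7,interpolation=cv2.INTER_CUBIC))
```

```text
[0.50010416 0.13589877 0.14924562] [-0.3476438  -1.00212573 -0.22410506]
```

View pics/w12.png

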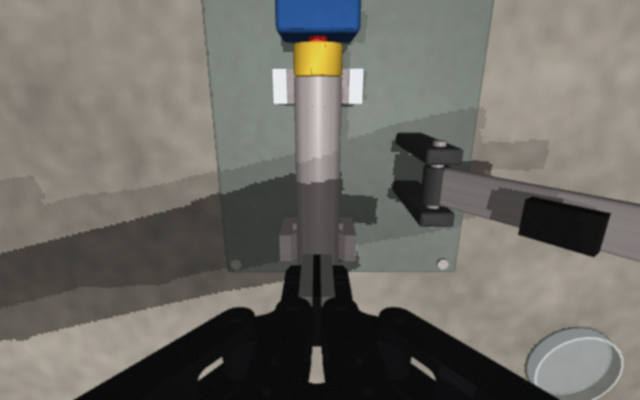

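View pics/w12c.png

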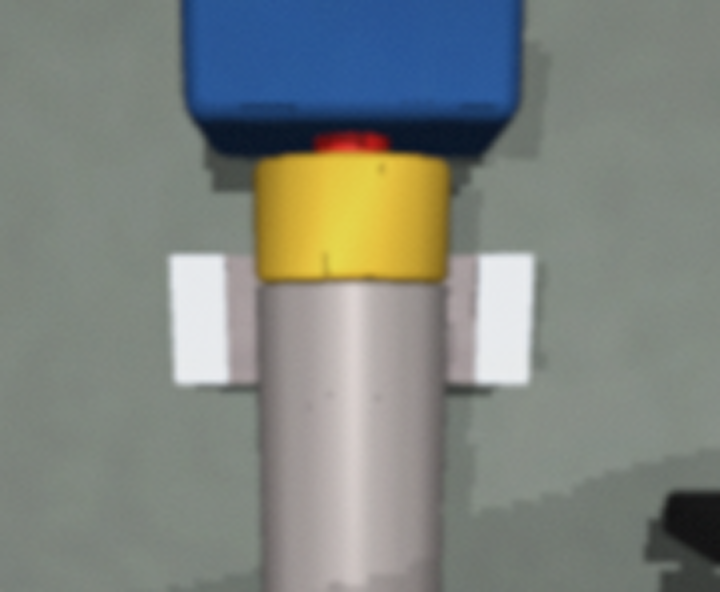

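Run:
```python
from h import *
c,sn=np.cos(.06),np.sin(.06)
def cy(P): q=P[:2]-[.499,.1605]; return (np.array([c*q[0]+sn*q[1],-sn*q[0]+c*q[1]])*1000).round(1)
for n in('w4','w12'):
  p,d,m=load(n)
  save(n+'e',cv2.resize(p[0:110,260:380],None,fx=6,fy=5.4,interpolation=cv2.INTER_CUBIC))
  R=cv2.inRange(hsv(p),(0,150,60),(9,255,255)); print(n,[(a,s) for a,cc,s in blobs(R[:120],5)])
p,d,m=load('w12')
print('vial end top',cy(onz(m,318,153/3.7-.5,.0686)),'cap/steel', cy(onz(m,318,281/3.7-.5,.0686)))
for v in(130,133): print('pin root',cy(onz(m,318,v/3.7-.5,.0586)))
print('head lower front edge z.072',[cy(onz(m,318,v/3.7-.5,.072)) for v in (105,120)])
```

```text
w4 [(np.int32(367), array([308,  30,  18,  22], dtype=int32))]
w12 [(np.int32(64), array([308,  37,  19,   4], dtype=int32))]
vial end top [ 0.1 85.4] cap/steel [ 0.1 66. ]
pin root [ 0.1 90.2]
pin root [ 0.1 89.8]
head lower front edge z.072 [array([ 0. , 91.9]), array([ 0. , 89.7])]
```

View pics/w4e.png

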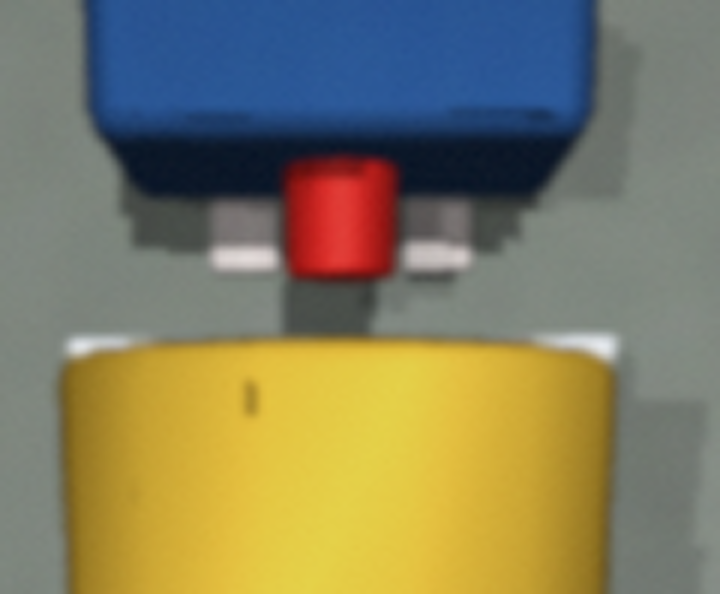

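View pics/w12e.png

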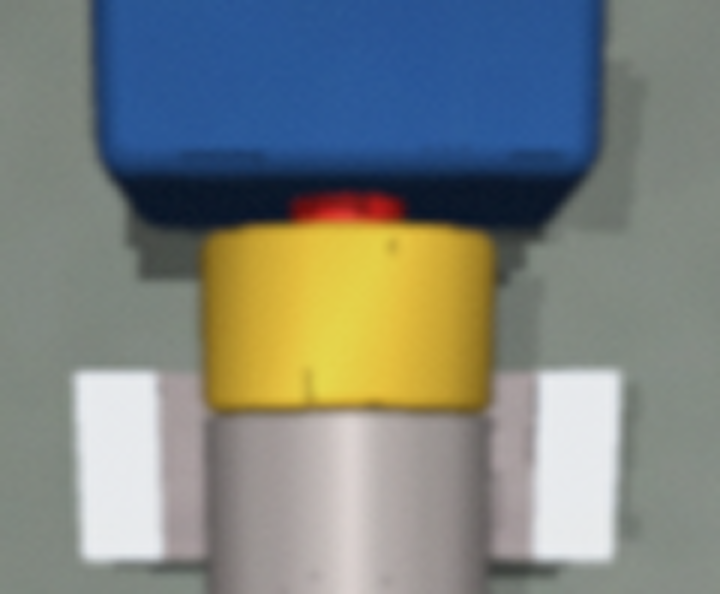

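Run:
```python
from h import *
c,sn=np.cos(.06),np.sin(.06)
def cy(P): q=P[:2]-[.499,.1605]; return (np.array([c*q[0]+sn*q[1],-sn*q[0]+c*q[1]])*1000).round(1)
for n,rows in(('w4',(158,270,275)),('w12',(193,228,))):
  p,d,m=load(n)
  for v in rows: print(n,v,[cy(onz(m,318,(v+.5)/5.4-.5,z)) for z in(.0586,.0566)])
p,d,m=load('w12'); print('end',cy(onz(m,318,225/5.4-.5,.0686)),cy(onz(m,318,225/5.4-.5,.067)))
```

```text
w4 158 [array([ 0.8, 89.6]), array([ 0.8, 90. ])]
w4 270 [array([ 0.8, 77.8]), array([ 0.8, 78. ])]
w4 275 [array([ 0.8, 77.3]), array([ 0.8, 77.5])]
w12 193 [array([ 0.1, 89.8]), array([ 0.1, 90.1])]
w12 228 [array([ 0.1, 86.2]), array([ 0.1, 86.4])]
end [ 0.1 85.3] [ 0.1 85.5]
```

The pin initially stood out 12.1 mm. The vial end is now at y=85.4 against a head face at 89.8, so about 7.7–8 mm has been pushed in, which agrees with the force stall. Next is the strap pose.

Run:
```python
from h import *
c,sn=np.cos(.06),np.sin(.06)
def cr(P): q=P[:2]-[.499,.1605]; return np.array([c*q[0]+sn*q[1],-sn*q[0]+c*q[1],P[2]])*1000
yv=np.array([-sn,c,0]); O=np.array([.499,.1605,0])
L=[]
p,d,ms=load('scene0'); 
bl=blobs(cv2.inRange(hsv(p),(18,110,50),(35,255,255))[160:210,400:470],5); print(bl)
S=bl[0][1]+[400,160]
for n,uv in(('top0',(225.3,164.5)),('w1',(512.2,307.3)),('scene0',S)):
  m=load(n)[2]; C,dd=ray(m,*uv); dd/=np.linalg.norm(dd); L.append((C,dd))
  t=((O-C)@yv)/(dd@yv); print(n,'at y=0 plane',cr(C+t*dd).round(1))
for k in ([0,1],[0,1,2]):
  A=sum(np.eye(3)-np.outer(L[i][1],L[i][1]) for i in k); b=sum((np.eye(3)-np.outer(L[i][1],L[i][1]))@L[i][0] for i in k)
  q=cr(np.linalg.solve(A,b)); print(q.round(1),'theta',np.pi-np.arctan2(q[2]-82,q[0]-75),'r',np.hypot(q[2]-82,q[0]-75))
print(tool()[0])
```

```text
[(np.int32(62), array([33.20967742, 23.88709677]), array([27, 21, 13,  7], dtype=int32))]
top0 at y=0 plane [151.3   0.  174.6]
w1 at y=0 plane [149.8  -0.  178. ]
scene0 at y=0 plane [155.4  -0.  186.1]
[150.4  -0.6 177.2] theta 2.2409278616210164 r 121.40648567407723
[149.5   1.1 180. ] theta 2.2206701422466013 r 123.06802626905332
[0.5002332  0.13487989 0.14922687]
```

Emit:
{"api": "step_arm", "payload": {
  "plan": [
    [0,0,-5,0],
    [0,0,-9,0],
    [0.5,3,-11,0],
    [1,8,-11,0],
    [2,13,-11,0],
    [2.6,17,-11,0],
    [2.6,19.5,-11,0],
    [2.6,19.5,-11,0],
    [2.6,19.5,-11,0]
  ]
}}

```text
time_s: 18.0
tool_pos: [0.6935, 0.1714, 0.2587]
eef_rot: [2.156, 2.284, -0.002]
ft_force: [-0.4, 0.2, -0.9]
finger_gap: -0.0001
```

```bash
cat >> h.py <<'E'
def cr(P):
    c,sn=np.cos(.06),np.sin(.06); q=P[:2]-[.499,.1605]; return np.array([c*q[0]+sn*q[1],-sn*q[0]+c*q[1],P[2]])*1000
E
python3 - <<'E'
from h import *
p,R,s=tool();print(p,cr(p).round(1),s['ft_force']); shot('wrist','w13'); shot('scene','s13')
p=load('s13')[0]; save('s13c',cv2.resize(p[80:260,340:520],None,fx=4,fy=3.3,interpolation=cv2.INTER_CUBIC))
E
```

```text
[0.69347806 0.17139749 0.25866033] [194.8  -0.8 258.7] [-0.44110633  0.18046669 -0.9315648 ]
```

View pics/w13.png

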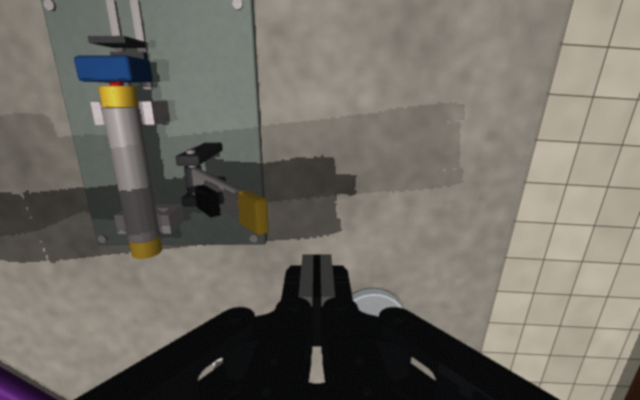

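View pics/s13c.png

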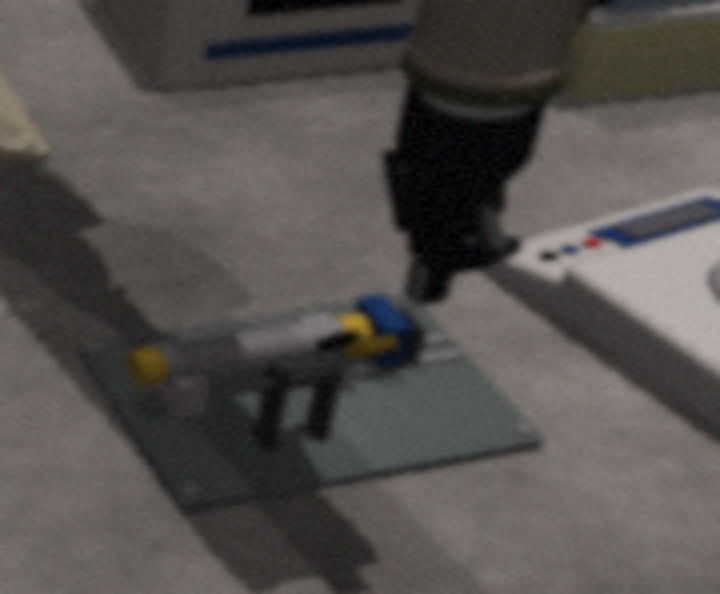

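Emit:
{"api": "step_arm", "payload": {
  "plan": [
    [0.1,0,3,0],
    [0.1,0,6,0],
    [0.1,0,8.5,0],
    [0.1,0,9.3,0],
    [0.1,-0.5,9.3,0],
    [0.1,-1,9.3,0],
    [0.1,-1.5,9.3,0],
    [0.1,-1.5,9.3,0]
  ]
}}

```text
time_s: 18.9
tool_pos: [0.6781, 0.1738, 0.1679]
eef_rot: [2.153, 2.287, 0.003]
ft_force: [-0.4, -0.4, -1.0]
finger_gap: -0.0004
```

Run:
```python
from h import *
p,R,s=tool();print(p,cr(p).round(1),s['ft_force']); shot('wrist','w14')
```

```text
[0.67808034 0.17380212 0.16792332] [179.6   2.5 167.9] [-0.42756773 -0.39749232 -1.01184252]
```

View pics/w14.png

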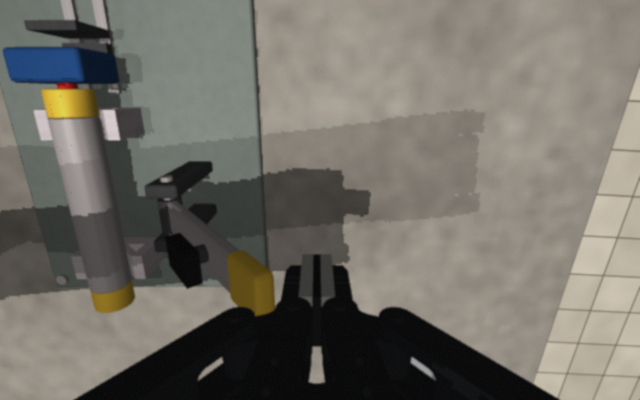

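Emit:
{"api": "step_arm", "payload": {
  "plan": [
    [-0.2,-1,0,0],
    [-0.2,-2,0,0],
    [-0.2,-3,0,0],
    [-0.2,-4,0,0],
    [-0.2,-5,0,0],
    [-0.2,-6,-0.5,0],
    [-0.2,-7,-1,0]
  ]
}}

```text
time_s: 19.65
tool_pos: [0.6103, 0.1673, 0.1789]
eef_rot: [2.152, 2.284, 0.008]
ft_force: [3.2, 0.0, -1.7]
finger_gap: 0.0001
```

Run:
```python
from h import *
p,R,s=tool();print(p,cr(p).round(1),s['ft_force']); shot('wrist','w15')
```

```text
[0.61026283 0.16725365 0.17894408] [1.115e+02 1.000e-01 1.789e+02] [ 3.21062151  0.04452067 -1.68793752]
```

View pics/w15.png

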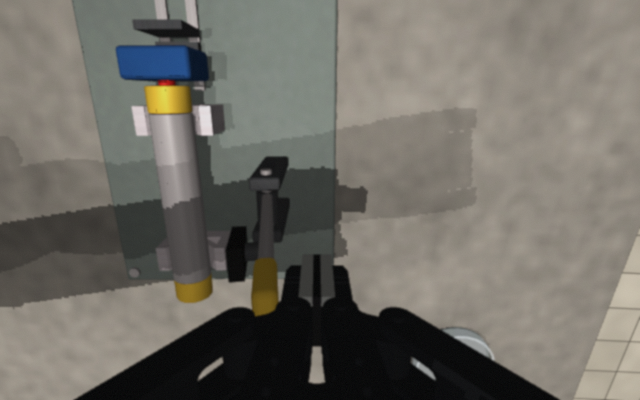

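Emit:
{"api": "step_arm", "payload": {
  "plan": [
    [0,-1.5,-0.75,0],
    [0,-2.5,-1.15,0],
    [0,-3.5,-1.4,0],
    [0,-4.2,-1.45,0],
    [0,-5.3,-1.3,0],
    [0,-6.4,-1.05,0],
    [0,-6.4,-1.05,0]
  ]
}}

```text
time_s: 20.4
tool_pos: [0.5432, 0.1636, 0.1865]
eef_rot: [-2.152, -2.287, 0.001]
ft_force: [-0.0, 0.4, -0.3]
finger_gap: -0.0001
```

Run:
```python
from h import *
p,R,s=tool();print(p,cr(p).round(1),s['ft_force']); shot('wrist','w16')
```

```text
[0.54323798 0.16364966 0.18647413] [ 44.3   0.5 186.5] [-0.01170606  0.38717213 -0.2797465 ]
```

View pics/w16.png

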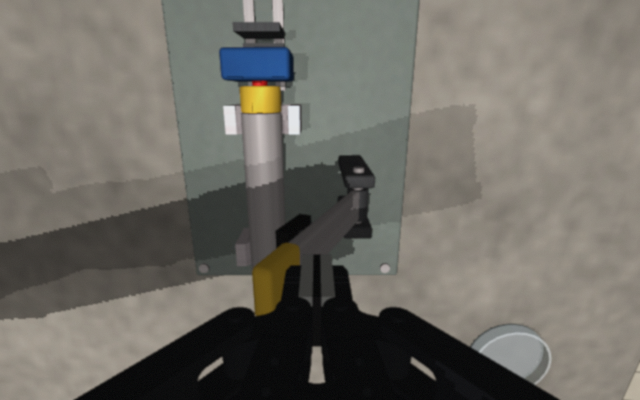

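Emit:
{"api": "step_arm", "payload": {
  "plan": [
    [0,-1,0.2,0],
    [0,-2,0.65,0],
    [0,-3,1.2,0],
    [0,-4,1.85,0],
    [0,-4.9,2.6,0],
    [0,-5.8,3.45,0],
    [0,-6.5,4.4,0],
    [0,-7.2,5.4,0],
    [0,-7.2,5.4,0]
  ]
}}

```text
time_s: 21.35
tool_pos: [0.471, 0.159, 0.1313]
eef_rot: [-2.152, -2.286, 0.004]
ft_force: [-0.0, 0.3, -0.2]
finger_gap: -0.0003
```

Run:
```python
from h import *
p,R,s=tool();print(p,cr(p).round(1),s['ft_force']); shot('wrist','w17')
```

```text
[0.47100277 0.15896119 0.13133036] [-2.800e+01  1.000e-01  1.313e+02] [-0.003352    0.31657576 -0.19926585]
```

View pics/w17.png

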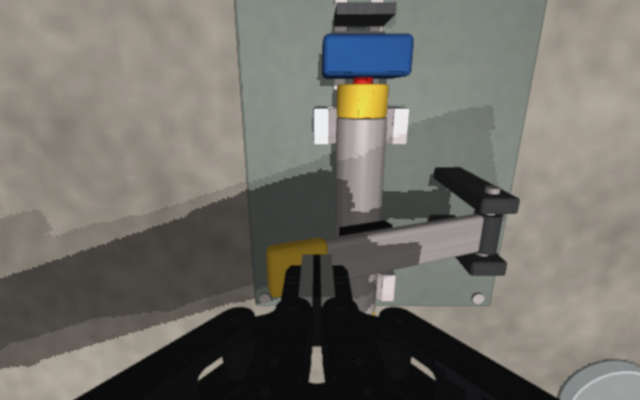

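Emit:
{"api": "step_arm", "payload": {
  "plan": [
    [0,-0.4,0.8,0],
    [0,-0.8,1.6,0],
    [0,-1.0,2.2,0],
    [0,-1.1,2.7,0],
    [0,-1.2,3.1,0],
    [0,-1.2,3.4,0],
    [0,-1.2,3.6,0],
    [0,-1.2,3.6,0]
  ]
}}

```text
time_s: 22.2
tool_pos: [0.4603, 0.1584, 0.0964]
eef_rot: [-2.153, -2.287, 0.001]
ft_force: [0.3, 0.6, 0.4]
finger_gap: 0.0002
```

Run:
```python
from h import *
p,R,s=tool();print(p,cr(p).round(1),s['ft_force']); shot('wrist','w18')
```

```text
[0.46028619 0.15840807 0.0964033 ] [-38.8   0.2  96.4] [0.30660026 0.59273612 0.41904054]
```

View pics/w18.png

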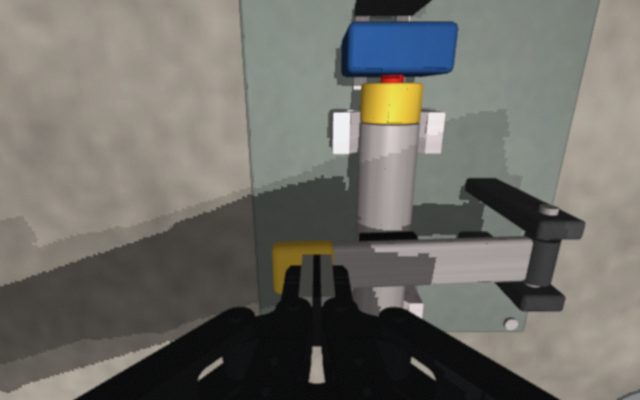

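Emit:
{"api": "step_arm", "payload": {
  "plan": [
    [0,-0.1,0.15,0],
    [0,-0.2,0.3,0],
    [0,-0.2,0.4,0],
    [0,-0.2,0.5,0],
    [0,-0.2,0.5,0]
  ]
}}

```text
time_s: 22.75
tool_pos: [0.459, 0.1585, 0.092]
eef_rot: [2.154, 2.287, 0.001]
ft_force: [3.8, 0.2, 3.1]
finger_gap: 0.0001
```

Emit:
{"api": "step_arm", "payload": {
  "plan": [
    [0,0,0.1,0],
    [0,0,0.2,0],
    [0,0,0.2,0]
  ]
}}

```text
time_s: 23.05
tool_pos: [0.4588, 0.1584, 0.0897]
eef_rot: [-2.154, -2.287, -0.0]
ft_force: [3.6, -0.3, 3.7]
finger_gap: -0.0001
```

Emit:
{"api": "step_arm", "payload": {
  "plan": [
    [0,0,0.1,0],
    [0,0,0.1,0]
  ]
}}

```text
time_s: 23.25
tool_pos: [0.4586, 0.1584, 0.0887]
eef_rot: [-2.154, -2.287, 0.0]
ft_force: [2.5, 0.1, 3.1]
finger_gap: 0.0002
```

Emit:
{"api": "step_arm", "payload": {
  "plan": [
    [0,0,0.1,0],
    [0,0,0.1,0]
  ]
}}

```text
time_s: 23.45
tool_pos: [0.4586, 0.1584, 0.0877]
eef_rot: [-2.154, -2.287, 0.0]
ft_force: [2.2, 0.9, 3.6]
finger_gap: 0.0001
```

Emit:
{"api": "step_arm", "payload": {
  "plan": [
    [0,0,0.05,0],
    [0,0,0.05,0]
  ]
}}

```text
time_s: 23.65
tool_pos: [0.4586, 0.1584, 0.0872]
eef_rot: [-2.154, -2.287, 0.0]
ft_force: [2.3, 0.5, 4.4]
finger_gap: 0.0
```

Emit:
{"api": "step_arm", "payload": {
  "plan": [
    [0,0,0.05,0],
    [0,0,0.05,0]
  ]
}}

```text
time_s: 23.85
tool_pos: [0.4586, 0.1584, 0.087]
eef_rot: [-2.154, -2.287, 0.0]
ft_force: [0.4, 0.2, 8.8]
finger_gap: 0.0001
```

Emit:
{"api": "step_arm", "payload": {
  "plan": [
    [0,0,0.05,0],
    [0,0,0.05,0]
  ]
}}

```text
time_s: 24.05
tool_pos: [0.4586, 0.1584, 0.0869]
eef_rot: [-2.154, -2.287, -0.0]
ft_force: [-1.6, -0.7, 14.4]
finger_gap: 0.0001
```

The strap stalls at tab height 0.0870 with force rising to 14 N, so this is the end stop. Retreating and checking.

Emit:
{"api": "step_arm", "payload": {
  "plan": [
    [0,0,-0.3,0],
    [0,0,-1.5,0],
    [0,0,-4,0],
    [0,0,-7,0],
    [-1.2,2,-7,0],
    [-2.6,4,-7,0],
    [-2.6,4,-7,0],
    [-2.6,4,-7,0]
  ]
}}

```text
time_s: 24.85
tool_pos: [0.4996, 0.1345, 0.1561]
eef_rot: [-2.154, -2.286, 0.002]
ft_force: [0.1, 0.9, -0.5]
finger_gap: -0.0001
```

Run:
```python
from h import *
p,R,s=tool();print(p,cr(p).round(1),s['ft_force']); p,d,m=shot('wrist','w19')
save('w19e',cv2.resize(p[0:110,260:380],None,fx=6,fy=5.4,interpolation=cv2.INTER_CUBIC))
print([(a,s) for a,cc,s in blobs(cv2.inRange(hsv(p),(0,150,60),(9,255,255))[:120],5)])
shot('scene','s19'); p=load('s19')[0]; save('s19c',cv2.resize(p[150:240,340:480],None,fx=5,fy=5,interpolation=cv2.INTER_CUBIC))
```

```text
[0.49964508 0.13454431 0.15614858] [ -0.9 -25.9 156.1] [ 0.05405622  0.85154926 -0.47934712]
[(np.int32(57), array([309,  36,  19,   4], dtype=int32))]
```

View pics/w19.png

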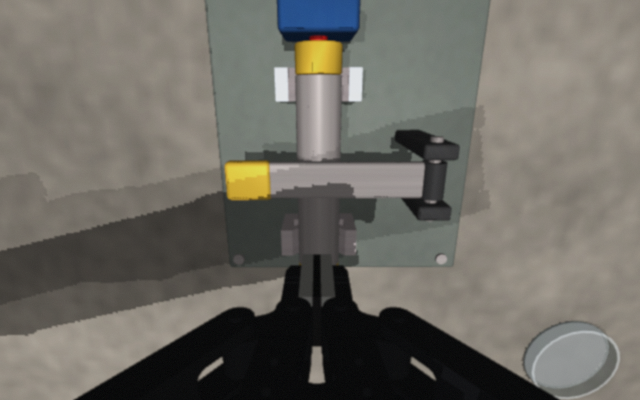

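View pics/w19e.png

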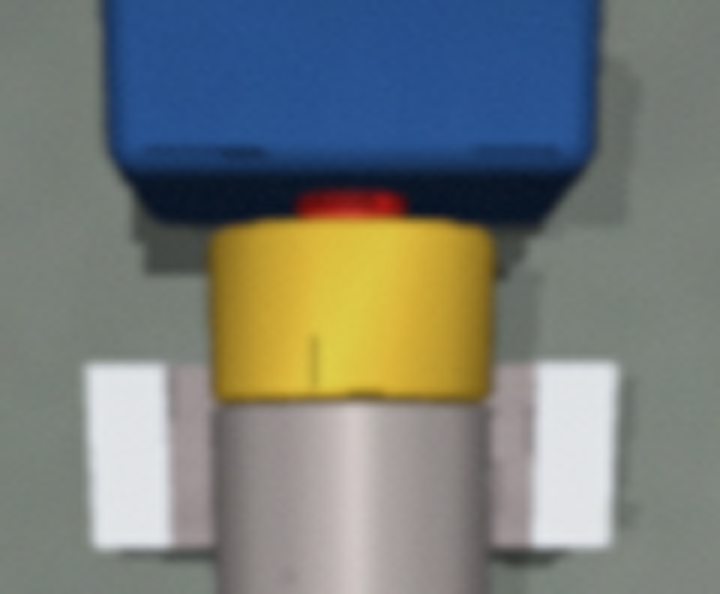

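View pics/s19c.png

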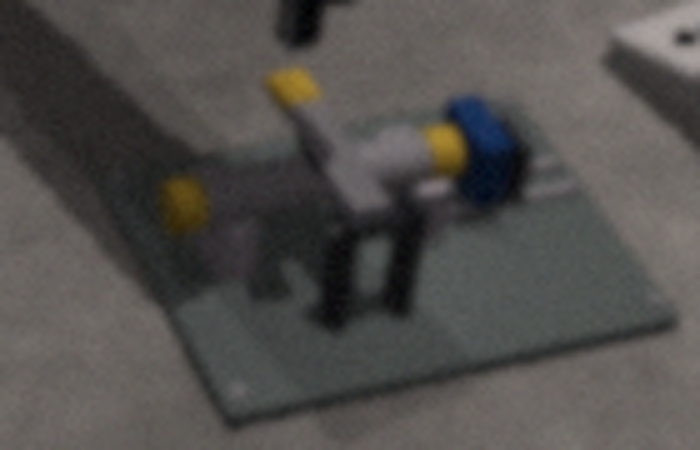

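Run:
```python
from h import *
p,d,m=load('w19')
print('pin root',cr(onz(m,318,190.5/5.4-.5,.0586)).round(1),'vial end',cr(onz(m,318,219/5.4-.5,.0686)).round(1),'head edge',cr(onz(m,318,172/5.4-.5,.072)).round(1))
M=cv2.inRange(hsv(p),(18,110,50),(35,255,255)); b=[x for x in blobs(M,50)]; print([(x[0],x[1].round(1),x[2]) for x in b])
tab=min(b,key=lambda x:x[1][0])[1]
for z in(.084,.087,.09,.095): print(z,cr(onz(m,*tab,z)).round(1))
dd=d[int(tab[1])-8:int(tab[1])+8,int(tab[0])-12:int(tab[0])+12]; D=np.median(dd[dd>0]); C,r=ray(m,*tab); print('depth tab',cr(C+r*D).round(1))
for u in(270,300,340,380,420):
  D=np.median(d[176:184,u-3:u+3]); C,r=ray(m,u,179.5); print(u,cr(C+r*D).round(1))
```

```text
pin root [-0.2 89.7 58.6] vial end [-0.3 85.4 68.6] head edge [-0.3 89.7 72. ]
[(np.int32(1563), array([318.1,  56.9]), array([294,  40,  49,  35], dtype=int32)), (np.int32(1766), array([247.4, 180. ]), array([224, 160,  47,  41], dtype=int32))]
0.084 [-46.5   0.4  84. ]
0.087 [-45.9   1.2  87. ]
0.09 [-45.3   2.   90. ]
0.095 [-44.2   3.3  95. ]
depth tab [-45.9   1.2  87.1]
270 [-31.4   1.3  86.1]
300 [-12.    1.   85.2]
340 [14.   1.  85.3]
380 [39.9  1.  85.3]
420 [65.9  0.9 85.2]
```

Strap is level (depth 85.2–85.3 mm along its length), and the vial end is unchanged at y=85.4. Nothing is touching the robot, so I'm handing in.

Run:
```python
from h import *
print(ctrl.finish_job())
```

```text
the job is handed in; nothing more can be done
None
```

The yellow-capped vial is in the cradle's V saddles, pushed home against the stop, with the strap pressed fully down over it. I handed the job in at about 25 s; no verdict is reported.

- **Pin:** I pushed the vial's end with the shut fingers in steps that shrank to 0.5 mm. It slid at about 3–5 N and then stalled with the total rising to 7.6 N. Taking off the sliding friction leaves under the 5 N at which the blue head gives way. The pin stood out 12.1 mm at first and 4.3–4.4 mm now. That is 7.7–7.8 mm of its 8 mm travel, within measuring error, and the force stall agrees that it is fully in. I have no direct reading of the pin or head.
- **Strap:** it measures level, with its top at 85.2–85.3 mm along its length, as it should when fully down. It needed about 4–5 N on the way, and the last 0.5 mm step at the end stop briefly reached about 14 N, more than I wanted; I backed off at once.
- **Setting down:** lowering the vial into the saddles pressed it on them with about 7 N for a moment before I let go.
- **After clamping:** the vial's end had not moved (y = 85.4 mm before and after), and the gripper was clear of everything. I never steered near the spare vial or the jar. The gripper passed about 15 cm above the bench near the dish. I did not measure any of the three again.

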